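Put the medicines away in the roll-top cabinet

TASK

Roll the cover of the medicine cabinet all the way up, stand the loose amber bottle in the empty front part of the bay that already holds the amber bottles and the loose orange-topped carton in the empty front part of the bay that holds the same cartons, its broad face to the front like theirs, then roll the cover down again until it is fully shut. Set both down gently and upright, do not let the cover slam, and leave the stock trays, the paper cup, the pill jar and the stack of flat boxes where they are.

Things in the scene. Friction and masses are not known exactly. Their poses are not given: they have to be found in the camera images.
- cabinet: Roll-top medicine cabinet fixed to the table: white D-shaped cheeks (half discs, 194 mm radius, 12 mm thick), aluminium slatted cover in front, clear fixed hood over the rear half. 388 mm deep (x), 332 wide (y), 239 high. Origin: centre of its underside, on the table; x points from its front (robot side) to its back, y to its left seen from the robot, z up. Inner floor at z = 15 mm.
- track_axis (a point): Middle of the axis of the cover's circular track, a line along the cabinet's y, at x = 0, z = 45 mm in the cabinet's frame; axes as the cabinet's. From this axis the inside of the shut cover has 170 mm radius, its slats 178 mm outside, the clear hood 188 mm; the hood covers all behind x = +19 mm.
- bay_left (a point): Centre of the free floor of the left bay (+y), 95 mm before the cabinet's middle (x = -95, y = +79, z = 15 mm in its frame); axes as the cabinet's. Each bay is 150 mm wide, parted by an upright divider 8 mm thick (top at z = 105 mm). From this point the front sill (top at z = 43 mm) starts 74 mm ahead, the stock tray 142 mm behind; with the cover fully up, the bay is open above from 70 mm ahead to 75 mm behind.
- bay_right (a point): The same point of the right bay, at x = -95, y = -79, z = 15 mm in the cabinet's frame; the bay has the same sizes.
- cover (a joint): The cover: a curtain of slats rolling in a circular track about track_axis. Value: angle rolled, rad; 0 = fully shut, down on the sill; 1.45 = fully up, its stop; it grows as the handle goes up and back. Stiff: stays where it is left, moves with about 2 to 6 N at the handle. It starts anywhere from shut to 0.3.
- cover_handle (a point): Middle of the cover's black round handle bar: 12 mm thick, 150 mm long along y, a post at each end, its axis 42 mm off the slats and 220 mm from the track's axis. At cover angle q it is, in the cabinet's frame, at x = -220 cos(q+0.14), z = 45 + 220 sin(q+0.14) mm: shut -218, 76; fully up +4, 265. It can be pinched from above all along, fingers before and behind it, and turns between them.
- bottle_center (a point): The loose amber bottle with white cap and white and green label, standing on the table: body 48 mm in diameter and 62 mm high, then a shoulder, neck and cap (29 mm in diameter), 90 mm high in all, about 0.14 kg. The point is on its axis, 45 mm above its foot; z along its axis.
- carton_center (a point): The loose medicine carton, white with an orange top, standing upright on the table: 32 mm (its x) by 55 mm (its y) by 85 mm high, about 0.07 kg. The point is its centre, 42.5 mm above its foot. Its broad faces look along its x and -x; they must face the cabinet's front and back.
- stock_bottles: Grey tray, 75 by 136 mm, 22 mm high, with two more of the amber bottles, 95 mm high in all, under the clear hood in the rear part of one of the bays; which bay varies. Origin: centre of its underside, in the middle of the bay's width; axes as the cabinet's.
- stock_cartons: Grey tray of the same size with four more of the orange-topped cartons, 90 mm high in all, in the rear part of the other bay. Origin: centre of its underside, in the middle of the bay's width; axes as the cabinet's.
- paper_cup: Bystander: white paper cup, 72 mm wide at the rim, 85 mm high, standing on the table. Origin: centre of its foot.
- pill_jar: Bystander: white pill jar with blue cap and yellow label, 56 mm in diameter, 75 mm high, standing on the table. Origin: centre of its foot.
- box_stack: Bystander: stack of three flat white boxes with red and yellow bands, about 45 by 75 mm and 60 mm high, standing on the table. Origin: centre of its underside; long side along its y. The bottle, carton, cup, jar and stack stand beside or before the cabinet, at least 15 mm apart, and change places.
Mind the look-alikes: they are no part of the job. What is shaped like the part that bears carton_center but pink is not meant.

How it is judged:
By the outcome, as a careful person would: the job done as asked, in the order asked, and still so for the second after the job is handed in, with the robot touching nothing.
It also fails if it takes over 72 s, if anything falls off the work surface, if the arm or the gripper's body presses on something with over 40 N, if the wrist force passes 120 N, or if a joint passes its speed limit or range.

ROBOT

A 7-joint arm with a two-finger parallel gripper is mounted at the origin on the work surface. World frame = base frame: x ahead of the robot, y to its left, z up, the work surface at z = 0. Lengths are in m, angles in rad, forces in N, time in s.
With the tool pointing down it reaches from about 0.425 to 0.8 m from the base axis. Payload 8.3 kg.
Tool frame: the origin (TCP) lies midway between the tips of the shut fingers; the grasp point (between the pads) lies 19 mm behind it (bot.pinch_z is the distance from the TCP to the grasp point, in m); z points along the fingers, y is the line along which they close (so a half turn about z gives the same grasp; the last joint's range is limited). The gripper opens to 85 mm and grips with 20 to 120 N. Pads are 22 mm wide; open, the fingers measure 114 mm over their backs; the gripper's body (76 mm by 85 mm) begins 54 mm behind the grasp point. The pads swing forward as they close: fully open they stand 13 mm farther back than shut.
Start: joints at [1.059, 0.383, 0.016, 1.37, -0.006, 1.388, -0.046], TCP at [0.271, -0.563, 0.231] pointing down, gripper open.
Joint ranges: [-2.95, 2.95], [-0.25, 2.06], [-1.52, 1.56], [0.18, 2.33], [-1.44, 4.58], [0.02, 2.06], [-3.01, 3.01]. Speed limits (rad/s): [2.39, 2.39, 3.01, 3.01, 3.14, 3.14, 3.14].

INTERFACE

Orientations are given as a unit quaternion [x, y, z, w].
In Python, from bench import monitor, capture, camera_info, ticket, bot gives the robot as it stands.
- The arm moves only by the tool move_arm, never from a script. Its argument "moves" is a list that holds one entry, the list of rows, each a list of 7 numbers: the shift along the world's x, y, z scaled (see below), then the turn, a rotation vector about the world's x, y, z scaled (see below), then the gripper command: -1 is fully open, 1 is shut, values between are in proportion. In form: [[[x, y, z, wx, wy, wz, fingers], ...]]. A call has 1 to 20 rows; each row shifts and turns the commanded pose from where the row before left it; what a row does not reach is not made up. The controller multiplies each number of a shift by 0.25 m and each number of a turn by 45 degrees. A row lasts 1/8 s, in which the tool goes at most 62.5 mm and 10.7 degrees, less where a joint would pass 70% of its speed; a pose out of reach is approached as far as the arm can. A call with a number of a shift or a turn outside -1 to 1 is refused whole. A call with a gripper value outside its range is refused whole. The fingers move at their own pace and stop on an object; "squeeze" is the grip in N (left out, the last holds). Time passes only in rows, so rows that do not move let the fingers close. It gives the time, the measured TCP pose, the force, the opening and the grip force at its end, in the units of the state.
- monitor.get_state(): the state, without advancing time (a new reading comes with each control period).
- capture(name): name is "scene" or "top"; returns the picture (480x640x3 uint8, blue, green, red); there is no depth.
- camera_info(name): a dict with "vertical_fov" (degrees; the focal length in pixels is half the picture's height over the tangent of half this angle, whatever the lens; pixels are square), "cx", "cy" (the principal point, pixels), "pose" (4x4, takes a point from camera to world coordinates). Camera axes: x right, y up, looking along -z (the intrinsics and any distortion apply to the point x, -y, -z); pixel columns grow to the right and rows downward; lengths in m; the calibration is good to about 2 mm. A picture is of the moment at which its call begins. camera_info takes no time and is no camera call.
- ticket.sign_off(): hands the job in; it is judged then, once.
The state is a dict: "t": time; "joints": joint angles; "qvel": joint speeds; "effort": joint torques, N m; "tcp_pos": TCP position; "orientation": TCP orientation; "contact_force": force on the tool from outside, world axes, zero at the start; "moment": the same for the moment, N m; "finger_gap": opening from 0.0 (shut) to 1.0 (fully open); "gripper_force": force on a finger pad.
Only numpy, scipy, OpenCV 4.12 (cv2) and the standard library are available. Lean on these libraries where they do the work, as an engineer would, in place of code of your own. Each camera call takes 0.05 s, during which the arm holds its last target. There are 200 camera calls.

## Working session

There is one attempt and no reset: what is moved stays moved. The work goes in short steps, Python scripts to look and compute and a tool call to move; the robot and the scene stay as the last step left them, time stands still between calls to the robot, and variables do not carry over. Pictures are saved under pics/ and viewed, at most 10 in all, crops included, and the job is handed in when it is done.

Besides the shell and the picture viewer there is one more tool, called after "Emit:" as name([rows], argument=value, ...), one row to a line, values as JSON. move_arm: Moves the arm, as the interface text tells. Its arguments: {"type":"object","properties":{"moves":{"type":"array","items":{"type":"array","items":{"type":"array","items":{"type":"number","minimum":-1,"maximum":1}}}},"squeeze":{"type":"number"}},"required":["moves"]}

```bash
mkdir -p pics
python3 - <<'E'
from bench import monitor,capture,camera_info,ticket,bot
import cv2
for n in("scene","top"):
    cv2.imwrite(f"pics/{n}0.png",capture(n)); print(n,camera_info(n))
print(monitor.get_state(), bot.pinch_z)
E
```

```text
scene {'vertical_fov': 51.02765825649357, 'cx': 327.7191996675018, 'cy': 236.18259734806003, 'pose': array([[ 0.34755312, -0.89235033,  0.28795436,  0.92060676],
       [ 0.93765854,  0.33016331, -0.1085756 , -0.13957859],
       [ 0.00181551,  0.30773866,  0.95146919,  1.27030482],
       [ 0.        ,  0.        ,  0.        ,  1.        ]])}
top {'vertical_fov': 55.05035776527985, 'cx': 312.4998390967476, 'cy': 242.67768612609225, 'pose': array([[-0.02200049,  0.99120718, -0.13047726,  0.4057806 ],
       [-0.99951267, -0.01891613,  0.02483162,  0.01555785],
       [ 0.02214516,  0.13095998,  0.99114029,  1.19669876],
       [ 0.        ,  0.        ,  0.        ,  1.        ]])}
{'t': 0.1, 'joints': array([ 1.05910392,  0.3841667 ,  0.01638846,  1.37105091, -0.00627243,
        1.38820249, -0.04653075]), 'qvel': array([-0.00132674, -0.00201307, -0.00049706, -0.00197386, -0.00025469,
        0.0010289 ,  0.0005853 ]), 'effort': array([ 2.37421293e-03, -6.29133439e+01,  8.47117044e-01, -3.72762179e+01,
        1.66823482e-02,  1.03474665e-02,  8.84933138e-05]), 'tcp_pos': array([ 0.27099411, -0.56268822,  0.23037028]), 'orientation': array([ 9.74925448e-01,  2.22529954e-01, -2.26179940e-04, -8.59448074e-04]), 'contact_force': array([3.00727704e-01, 2.47829198e-04, 2.82488892e-01]), 'moment': array([ 0.0064765 , -0.04890052,  0.01194333]), 'gripper_force': 0.0, 'finger_gap': 1.0002427564642742} 0.0187
```

View pics/scene0.png

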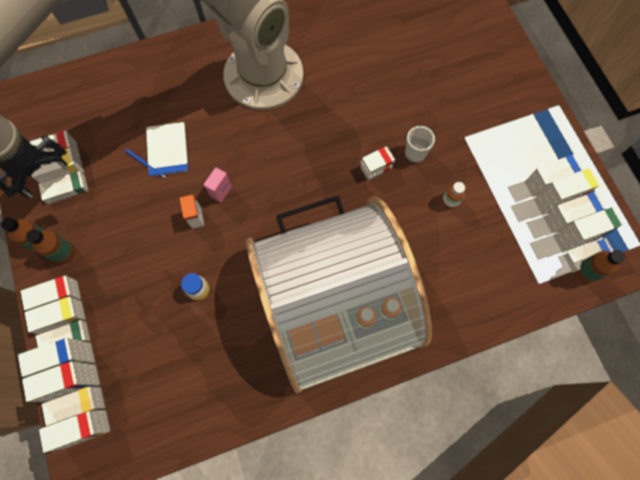

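View pics/top0.png

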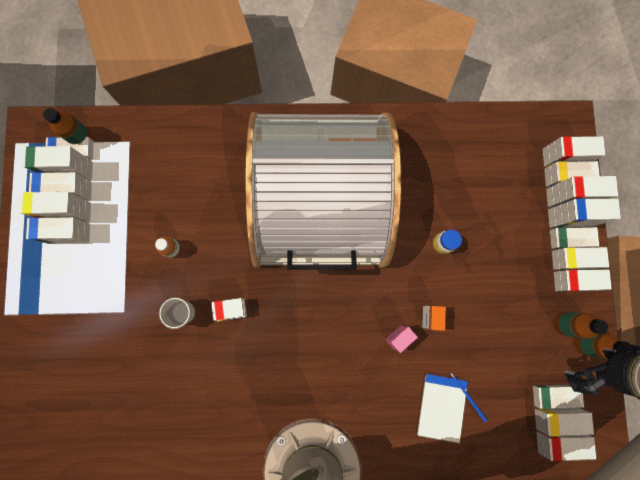

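The scene view shows the loose bottle at about (455,195) and the carton at (192,211), with the pink look-alike at (217,185). The bottle stock is in the left (+y) bay, at (367,316) and (391,307), and the carton stock is in the right. The top view has the bottle at (167,246), the carton at (434,318) and the handle near (322,260). Next I'll zoom in for measuring.

```bash
cat > h.py <<'E'
import numpy as np,cv2
from bench import monitor,capture,camera_info,ticket,bot
def K(n):
    c=camera_info(n);f=240/np.tan(np.radians(c['vertical_fov']/2));return f,c['cx'],c['cy'],np.array(c['pose'])
def proj(n,P):
    f,cx,cy,T=K(n);p=(np.atleast_2d(P)-T[:3,3])@T[:3,:3]
    return np.c_[cx+f*p[:,0]/-p[:,2],cy-f*p[:,1]/-p[:,2]]
def back(n,uv,z):
    f,cx,cy,T=K(n);uv=np.atleast_2d(uv).astype(float)
    d=np.c_[(uv[:,0]-cx)/f,-(uv[:,1]-cy)/f,-np.ones(len(uv))]@T[:3,:3].T
    return T[:3,3]+d*((z-T[2,3])/d[:,2])[:,None]
def crop(src,out,x0,y0,x1,y1,s):
    im=cv2.resize(src[y0:y1,x0:x1],None,fx=s,fy=s,interpolation=cv2.INTER_CUBIC)
    for u in range((x0+19)//20*20,x1,20):cv2.putText(im,str(u),(int((u-x0)*s),8),0,.3,(0,255,255));cv2.line(im,(int((u-x0)*s),10),(int((u-x0)*s),16),(0,255,255))
    for v in range((y0+19)//20*20,y1,20):cv2.putText(im,str(v),(0,int((v-y0)*s)),0,.3,(0,255,255));cv2.line(im,(20,int((v-y0)*s)),(26,int((v-y0)*s)),(0,255,255))
    cv2.imwrite(out,im)
E
python3 - <<'E'
from h import *
t=cv2.imread('pics/top0.png');s=cv2.imread('pics/scene0.png')
crop(t,'pics/t1.png',145,105,475,350,2.4)
crop(s,'pics/s1.png',165,115,495,400,2.1)
# colour blobs: orange top, blue cap
for n,im in(('top',t),('scene',s)):
    hsv=cv2.cvtColor(im,cv2.COLOR_BGR2HSV)
    m=cv2.inRange(hsv,(5,190,180),(14,255,255));k,l,st,c=cv2.connectedComponentsWithStats(m)
    for i in range(1,k):
        if st[i,4]>60:
            r=cv2.minAreaRect(np.argwhere(l==i)[:,::-1].astype(np.float32));w=back(n,cv2.boxPoints(r),.085)
            print(n,'orange',st[i],c[i],back(n,c[i],.085).round(4),w[:,:2].round(4).tolist())
E
```

```text
top orange [431 306  15  25 321] [437.82242991 317.82866044] [[ 0.3646 -0.3089  0.085 ]] [[0.3379, -0.2897], [0.3938, -0.2956], [0.3915, -0.3283], [0.3356, -0.3221]]
scene orange [180 196  16  22  85] [188.8        207.47058824] [[ 0.3689 -0.3065  0.085 ]] [[0.3341, -0.3213], [0.3394, -0.2883], [0.3948, -0.2944], [0.3896, -0.3269]]
```

View pics/t1.png

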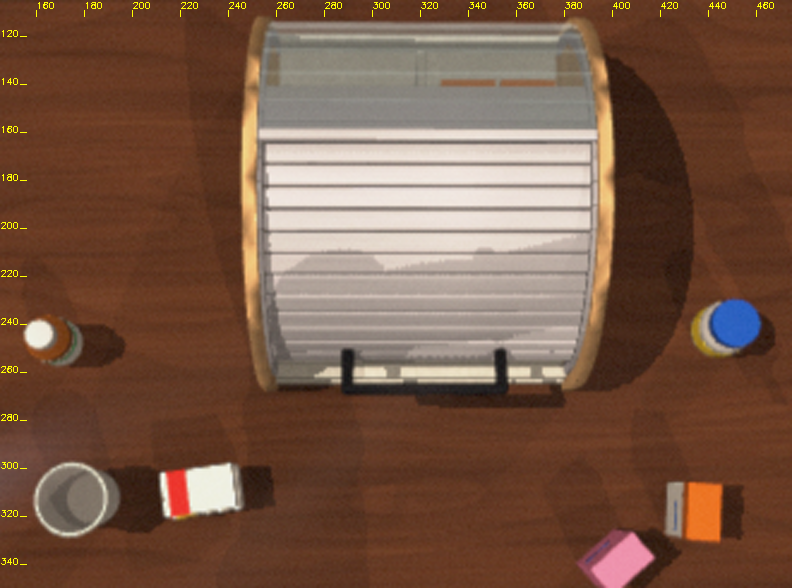

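View pics/s1.png

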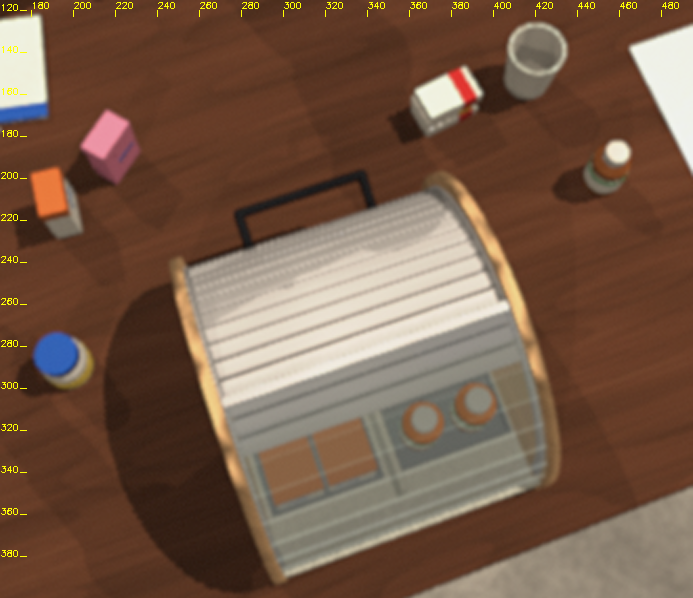

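Zoomed top view: the handle bar ends are near (290,267) and (353,267), and the bottle cap is at about (161.5,244). Zoomed scene view: handle ends near (279,216) and (338,198), cap at about (459,187). I'll triangulate these and overlay a cabinet model to check.

```bash
cat >> h.py <<'E'
from scipy.optimize import least_squares
def tri(ut,us):
    return least_squares(lambda P:np.r_[proj('top',P)[0]-ut,proj('scene',P)[0]-us],[.6,0,.1])
def cab(P,c):
    x,y,a=c;R=np.array([[np.cos(a),-np.sin(a),0],[np.sin(a),np.cos(a),0],[0,0,1]]);return np.atleast_2d(P)@R.T+[x,y,0]
def hand(q,y):return [-.22*np.cos(q+.14),y,.045+.22*np.sin(q+.14)]
E
python3 - <<'E'
from h import *
for nm,a,b in(('hL',(289.6,266.7),(337.9,198.3)),('hR',(353.3,267),(279.3,216.4)),('cap',(161.5,243.7),(458.8,187.2))):
    r=tri(a,b);print(nm,r.x.round(4),r.fun.round(2))
obs={'top':[(289.6,266.7),(353.3,267)],'scene':[(337.9,198.3),(279.3,216.4)]}
# bottle cap top z=.09
print('cap z.09',back('top',(161.5,243.7),.09),back('scene',(458.8,187.2),.09))
def res(p):
    H=cab([hand(p[3],.075),hand(p[3],-.075)],p[:3]);R=[]
    for n in obs:R.append((proj(n,H)-obs[n]).ravel())
    # outer front corners of cheeks, widest at x=-.194
    return np.r_[np.concatenate(R)]
r=least_squares(res,[.7,0,0,.1]);p=r.x;print(p.round(4),r.fun.round(2))
ims=[]
for n in('top','scene'):
    im=cv2.resize(cv2.imread(f'pics/{n}0.png'),None,fx=2,fy=2)
    th=np.linspace(0,np.pi,60)
    for y in(.166,-.166,.154,-.154):
        q=cab(np.r_[[[-.194,y,0]],np.c_[-.194*np.cos(th),0*th+y,.045+.194*np.sin(th)],[[.194,y,0]]],p[:3])
        cv2.polylines(im,[(proj(n,q)*2+1).astype(int)],True,(0,255,0) if abs(y)>.16 else (255,255,0),1)
    for x,z in((.019,.232),(-.17,.043)):
        cv2.polylines(im,[(proj(n,cab([[x,-.154,z],[x,.154,z]],p[:3]))*2+1).astype(int)],False,(0,0,255),1)
    ims.append(im[200:560,460:840] if n=='top' else im[320:800,460:880])
h=480;cv2.imwrite('pics/ov.png',np.hstack([cv2.copyMakeBorder(i,0,h-i.shape[0],0,0,0) for i in ims]))
E
```

```text
hL [0.4918 0.0454 0.1288] [-0.96 -0.27 -1.04  0.08]
hR [ 0.4877 -0.1032  0.131 ] [-0.64 -0.18 -0.69  0.02]
cap [0.5562 0.3523 0.0905] [-0.51 -0.14 -0.56  0.11]
cap z.09 [[0.55592404 0.35124389 0.09      ]] [[0.55629689 0.35400796 0.09      ]]
[ 0.6929 -0.0349 -0.0292  0.2524] [-1.23 -0.29 -0.41 -0.02 -0.8  -0.03 -0.93  0.28]
```

View pics/ov.png

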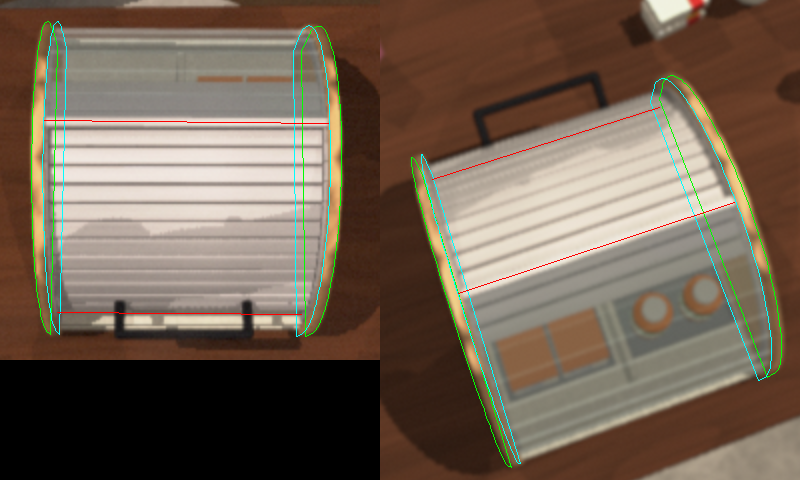

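The overlay fits the cheeks, sill and hood edge to within 1–2 px. That puts the cabinet at about (0.693, -0.035) with yaw -1.7° and the cover at about 0.25 rad. Triangulated z values match the known sizes: handle 0.130, bottle cap 0.0905. Moving above the handle now.

Emit:
move_arm([
  [[0.0626,0.1523,0,0,0,0.0994,0.34],[0.0626,0.1523,0,0,0,0.0994,0.34],[0.0626,0.1523,0,0,0,0.0994,0.34],[0.0626,0.1523,0,0,0,0.0994,0.34],[0.0626,0.1523,0,0,0,0.0994,0.34],[0.0626,0.1523,0,0,0,0.0994,0.34],[0.0626,0.1523,0,0,0,0.0994,0.34],[0.0626,0.1523,0,0,0,0.0994,0.34],[0.0626,0.1523,0,0,0,0.0994,0.34],[0.0626,0.1523,0,0,0,0.0994,0.34],[0.0626,0.1523,0,0,0,0.0994,0.34],[0.0626,0.1523,0,0,0,0.0994,0.34],[0.0626,0.1523,0,0,0,0.0994,0.34],[0.0626,0.1523,0,0,0,0.0994,0.34],[0,0,-0.1,0,0,0,0.34],[0,0,-0.1,0,0,0,0.34],[0,0,0,0,0,0,0.34],[0,0,0,0,0,0,0.34]],
], squeeze=30)

```text
t: 2.35
tcp_pos: [0.4906, -0.0301, 0.1821]
orientation: [0.717, 0.697, 0.0, 0.0]
contact_force: [-0.3, 0.0, 0.2]
finger_gap: 0.333
gripper_force: 0.0
```

Emit:
move_arm([
  [[0,0,-0.046,0,0,0,0.34],[0,0,-0.046,0,0,0,0.34],[0,0,-0.046,0,0,0,0.34],[0,0,-0.046,0,0,0,0.34],[0,0,-0.046,0,0,0,0.34],[0,0,-0.046,0,0,0,0.34],[0,0,0,0,0,0,0.34],[0,0,0,0,0,0,1],[0,0,0,0,0,0,1],[0,0,0,0,0,0,1],[0,0,0,0,0,0,1],[0,0,0,0,0,0,1]],
])

```text
t: 3.85
tcp_pos: [0.49, -0.0299, 0.1124]
orientation: [0.717, 0.697, -0.0, -0.0]
contact_force: [-4.9, 0.2, 4.1]
finger_gap: 0.124
gripper_force: 29.7
```

Run:
```python
import numpy as np
th=np.linspace(.392,1.59,25);x=-.22*np.cos(th);z=.22*np.sin(th)
for a,b in zip(np.diff(x)/.25,np.diff(z)/.25):print(f"[{a:.3f}, {-.029*a:.3f}, {b:.3f}, 0, 0, 0, 1],",end=' ')
print(x[12]-x[0],z[12]-z[0])
```

```text
[0.018, -0.001, 0.040, 0, 0, 0, 1], [0.020, -0.001, 0.039, 0, 0, 0, 1], [0.022, -0.001, 0.038, 0, 0, 0, 1], [0.024, -0.001, 0.037, 0, 0, 0, 1], [0.025, -0.001, 0.036, 0, 0, 0, 1], [0.027, -0.001, 0.035, 0, 0, 0, 1], [0.029, -0.001, 0.033, 0, 0, 0, 1], [0.030, -0.001, 0.032, 0, 0, 0, 1], [0.032, -0.001, 0.030, 0, 0, 0, 1], [0.033, -0.001, 0.028, 0, 0, 0, 1], [0.035, -0.001, 0.027, 0, 0, 0, 1], [0.036, -0.001, 0.025, 0, 0, 0, 1], [0.037, -0.001, 0.023, 0, 0, 0, 1], [0.038, -0.001, 0.021, 0, 0, 0, 1], [0.039, -0.001, 0.019, 0, 0, 0, 1], [0.040, -0.001, 0.017, 0, 0, 0, 1], [0.041, -0.001, 0.015, 0, 0, 0, 1], [0.042, -0.001, 0.013, 0, 0, 0, 1], [0.042, -0.001, 0.011, 0, 0, 0, 1], [0.043, -0.001, 0.009, 0, 0, 0, 1], [0.043, -0.001, 0.007, 0, 0, 0, 1], [0.044, -0.001, 0.005, 0, 0, 0, 1], [0.044, -0.001, 0.002, 0, 0, 0, 1], [0.044, -0.001, 0.000, 0, 0, 0, 1], 0.0827845201301941 0.09999809131919461
```

Emit:
move_arm([
  [[0.018,-0.001,0.04,0,0,0,1],[0.02,-0.001,0.039,0,0,0,1],[0.022,-0.001,0.038,0,0,0,1],[0.024,-0.001,0.037,0,0,0,1],[0.025,-0.001,0.036,0,0,0,1],[0.027,-0.001,0.035,0,0,0,1],[0.029,-0.001,0.033,0,0,0,1],[0.03,-0.001,0.032,0,0,0,1],[0.032,-0.001,0.03,0,0,0,1],[0.033,-0.001,0.028,0,0,0,1]],
])

```text
t: 5.1
tcp_pos: [0.5551, -0.0311, 0.2008]
orientation: [0.717, 0.697, 0.0, -0.001]
contact_force: [-9.1, 4.7, 2.1]
finger_gap: 0.123
gripper_force: 29.2
```

Emit:
move_arm([
  [[0.035,-0.001,0.027,0,0,0,1],[0.036,-0.001,0.025,0,0,0,1],[0.037,-0.001,0.023,0,0,0,1],[0.038,-0.001,0.021,0,0,0,1],[0.039,-0.001,0.019,0,0,0,1],[0.04,-0.001,0.017,0,0,0,1],[0.041,-0.001,0.015,0,0,0,1],[0.042,-0.001,0.013,0,0,0,1],[0.042,-0.001,0.011,0,0,0,1],[0.043,-0.001,0.009,0,0,0,1],[0.043,-0.001,0.007,0,0,0,1]],
])

```text
t: 6.48
tcp_pos: [0.6655, -0.0336, 0.2482]
orientation: [0.717, 0.697, 0.002, 0.0]
contact_force: [-3.2, 4.0, 4.6]
finger_gap: 0.124
gripper_force: 30.7
```

Emit:
move_arm([
  [[0.035,-0.001,0.003,0,0,0,1],[0.035,-0.001,0.002,0,0,0,1],[0.03,-0.001,0,0,0,0,1],[0.02,-0.001,0,0,0,0,1],[0.012,0,0,0,0,0,1],[0.008,0,0,0,0,0,1]],
])

```text
t: 7.22
tcp_pos: [0.6967, -0.0344, 0.2493]
orientation: [0.717, 0.698, -0.001, -0.003]
contact_force: [-29.4, 3.4, 12.1]
finger_gap: 0.125
gripper_force: 32.6
```

Emit:
move_arm([
  [[-0.016,0,0,0,0,0,1],[0,0,0,0,0,0,0.34],[0,0,0,0,0,0,0.3],[0,0,0.06,0,0,0,0.3],[0,0,0.06,0,0,0,0.3],[0,0,0.06,0,0,0,0.3],[0,0,0.06,0,0,0,0.3],[-0.047,0.1287,0,0,0,0,-0.6],[-0.047,0.1287,0,0,0,0,-0.6],[-0.047,0.1287,0,0,0,0,-0.6],[-0.047,0.1287,0,0,0,0,-0.6],[-0.047,0.1287,0,0,0,0,-0.6],[-0.047,0.1287,0,0,0,0,-0.6],[-0.047,0.1287,-0.09,0,0,0,-0.6],[-0.047,0.1287,-0.09,0,0,0,-0.6],[-0.047,0.1287,-0.09,0,0,0,-0.6],[-0.047,0.1287,-0.09,0,0,0,-0.6],[-0.047,0.1287,-0.09,0,0,0,-0.6],[-0.047,0.1287,-0.09,0,0,0,-0.6],[0,0,0,0,0,0,-0.6]],
])

```text
t: 9.72
tcp_pos: [0.5511, 0.3531, 0.1708]
orientation: [0.715, 0.699, -0.001, -0.001]
contact_force: [0.2, -0.5, -1.0]
finger_gap: 0.799
gripper_force: 0.0
```

Run:
```python
from h import *
s=capture('scene');t=capture('top');cv2.imwrite('pics/s2.png',s);cv2.imwrite('pics/t2.png',t)
print(monitor.get_state()['tcp_pos'])
a=cv2.resize(s[110:410,160:500],None,fx=1.17,fy=1.17);b=cv2.resize(t[100:370,140:480],None,fx=1.17,fy=1.17)
p=(.6935,-.035,-.029)
c=s.copy();d=t.copy()
for n,im in(('scene',c),('top',d)):
    H=cab([hand(1.45,.075),hand(1.45,-.075)],p);uv=proj(n,H).round().astype(int)
    print(n,uv.tolist())
    for u in uv:cv2.circle(im,tuple(map(int,u)),2,(0,255,0),-1)
    # floor targets
    for u in proj(n,cab([[-.095,.079,.015],[-.095,-.079,.015]],p)).round().astype(int):cv2.circle(im,tuple(map(int,u)),2,(0,0,255),-1)
a=cv2.resize(c[110:410,160:500],None,fx=1.17,fy=1.17);b=cv2.resize(d[100:400,140:480],None,fx=1.17,fy=1.17)
cv2.imwrite('pics/st2.png',np.hstack([a,b]))
```

```text
[0.554549   0.3499731  0.17279196]
scene [[371, 262], [302, 285]]
top [[288, 162], [360, 163]]
```

View pics/st2.png

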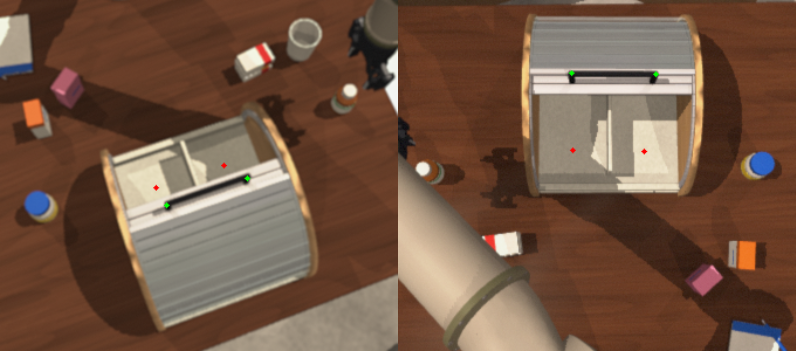

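The cover is fully up: the predicted handle ends for q=1.45 land on the real ones at (371,262)/(302,285) and (288,162)/(360,163). The bay targets (red dots) sit in the middle of the bays. Going down to the bottle.

Emit:
move_arm([
  [[0.006,0.008,-0.08,0,0,0,-0.6],[0,0,-0.08,0,0,0,-0.6],[0,0,-0.08,0,0,0,-0.6],[0,0,-0.08,0,0,0,-0.6],[0,0,-0.08,0,0,0,-0.6],[0,0,-0.08,0,0,0,-0.6],[0,0,-0.06,0,0,0,-0.6],[0,0,-0.04,0,0,0,-0.6],[0,0,0,0,0,0,-0.6],[0,0,0,0,0,0,0.6],[0,0,0,0,0,0,0.6],[0,0,0,0,0,0,0.6],[0,0,0,0,0,0,0.6],[0,0,0,0,0,0,0.6]],
], squeeze=25)

```text
t: 11.58
tcp_pos: [0.5563, 0.3523, 0.0283]
orientation: [0.717, 0.697, 0.001, 0.0]
contact_force: [-0.3, -0.4, 5.7]
finger_gap: 0.553
gripper_force: 26.4
```

Emit:
move_arm([
  [[0,0,0.06,0,0,0,0.6],[0,0,0.124,0,0,0,0.6],[0,0,0.124,0,0,0,0.6],[0,0,0.124,0,0,0,0.6],[0,0,0.124,0,0,0,0.6],[0,0,0.124,0,0,0,0.6],[0,0,0.124,0,0,0,0.6],[0,0,0.124,0,0,0,0.6],[0.0142,-0.1018,0,0,0,0,0.6],[0.0142,-0.1018,0,0,0,0,0.6],[0.0142,-0.1018,0,0,0,0,0.6],[0.0142,-0.1018,0,0,0,0,0.6],[0.0142,-0.1018,0,0,0,0,0.6],[0.0142,-0.1018,0,0,0,0,0.6],[0.0142,-0.1018,0,0,0,0,0.6],[0.0142,-0.1018,0,0,0,0,0.6],[0.0142,-0.1018,0,0,0,0,0.6],[0.0142,-0.1018,0,0,0,0,0.6],[0.0142,-0.1018,0,0,0,0,0.6],[0.0142,-0.1018,0,0,0,0,0.6]],
])

```text
t: 14.08
tcp_pos: [0.5981, 0.0457, 0.2598]
orientation: [0.717, 0.697, -0.0, -0.0]
contact_force: [-0.5, 0.2, -1.2]
finger_gap: 0.552
gripper_force: 26.1
```

Run:
```python
from h import *
s=capture('scene')
st=monitor.get_state();print(st['tcp_pos'],st['contact_force'],st['finger_gap'],st['gripper_force'])
```

```text
[0.59884138 0.04066795 0.25957438] [ 0.86824366 -4.81674141 -0.8226868 ] 0.5499874330434986 26.06023818254471
```

Emit:
move_arm([
  [[0,0,-0.06,0,0,0,0.6],[0,0,-0.1,0,0,0,0.6],[0,0,-0.1,0,0,0,0.6],[0,0,-0.1,0,0,0,0.6],[0,0,-0.1,0,0,0,0.6],[0,0,-0.1,0,0,0,0.6],[0,0,-0.1,0,0,0,0.6],[0,0,-0.08,0,0,0,0.6],[0,0,-0.06,0,0,0,0.6],[0,0,-0.03,0,0,0,0.6],[0,0,-0.015,0,0,0,0.6],[0,0,-0.006,0,0,0,0.6],[0,0,0,0,0,0,0.6]],
])

```text
t: 15.75
tcp_pos: [0.5988, 0.0464, 0.047]
orientation: [0.717, 0.697, 0.0, 0.0]
contact_force: [-0.5, -0.6, -1.3]
finger_gap: 0.554
gripper_force: 26.1
```

Emit:
move_arm([
  [[0,0,-0.005,0,0,0,0.6],[0,0,-0.005,0,0,0,0.6],[0,0,-0.004,0,0,0,0.6],[0,0,0,0,0,0,0.6]],
])

```text
t: 16.25
tcp_pos: [0.5984, 0.0464, 0.0433]
orientation: [0.717, 0.697, 0.0, 0.0]
contact_force: [-1.7, -0.6, 2.4]
finger_gap: 0.555
gripper_force: 26.2
```

Emit:
move_arm([
  [[0,0,0,0,0,0,-0.5],[0,0,0,0,0,0,-0.5],[0,0,0,0,0,0,-0.5],[0,0,0.03,0,0,0,-0.5],[0,0,0.08,0,0,0,-0.5],[0,0,0.13,0,0,0,-0.5],[0,0,0.13,0,0,0,-0.5],[0,0,0.13,0,0,0,-0.5],[0,0,0.13,0,0,0,-0.5],[0,0,0.13,0,0,0,-0.5],[0,0,0.11,0,0,0,-0.5],[-0.0666,-0.1014,0,0,0,-0.1498,-0.3],[-0.0666,-0.1014,0,0,0,-0.1498,-0.3],[-0.0666,-0.1014,0,0,0,-0.1498,-0.3],[-0.0666,-0.1014,0,0,0,-0.1498,-0.3],[-0.0666,-0.1014,0,0,0,-0.1498,-0.3],[-0.0666,-0.1014,0,0,0,-0.1498,-0.3],[-0.0666,-0.1014,0,0,0,-0.1498,-0.3],[-0.0666,-0.1014,0,0,0,-0.1498,-0.3],[-0.0666,-0.1014,0,0,0,-0.1498,-0.3]],
])

```text
t: 18.75
tcp_pos: [0.4482, -0.1821, 0.2624]
orientation: [0.971, 0.238, 0.001, 0.001]
contact_force: [1.1, -0.7, 0.3]
finger_gap: 0.65
gripper_force: 0.0
```

Emit:
move_arm([
  [[-0.0666,-0.1014,0,0,0,-0.1498,-0.3],[-0.0666,-0.1014,0,0,0,-0.1498,-0.3],[-0.0666,-0.1014,0,0,0,-0.1498,-0.3],[-0.0666,-0.1014,-0.08,0,0,-0.1498,-0.3],[-0.0666,-0.1014,-0.08,0,0,-0.1498,-0.3],[0,0,-0.08,0,0,0,-0.3],[0,0,-0.08,0,0,0,-0.3],[0,0,0,0,0,0,-0.3]],
])

```text
t: 19.75
tcp_pos: [0.3649, -0.3078, 0.1807]
orientation: [0.999, -0.052, -0.0, -0.001]
contact_force: [0.9, 0.8, -0.3]
finger_gap: 0.649
gripper_force: 0.0
```

Run:
```python
from h import *
s=capture('scene');t=capture('top');cv2.imwrite('pics/s3.png',s);cv2.imwrite('pics/t3.png',t)
st=monitor.get_state();print(st['tcp_pos'],st['orientation'],st['joints'].round(2),st['finger_gap'])
a=cv2.resize(s[110:390,140:480],None,fx=1.17,fy=1.17);b=cv2.resize(t[100:380,140:480],None,fx=1.17,fy=1.17)
cv2.imwrite('pics/st3.png',np.hstack([a,b]))
```

```text
[ 0.36586062 -0.30852899  0.18206505] [ 9.98626193e-01 -5.23924963e-02  7.92026359e-04  3.53157971e-04] [ 0.71  0.1  -0.09  1.83  0.01  1.21 -1.05] 0.6519250031822155
```

View pics/st3.png

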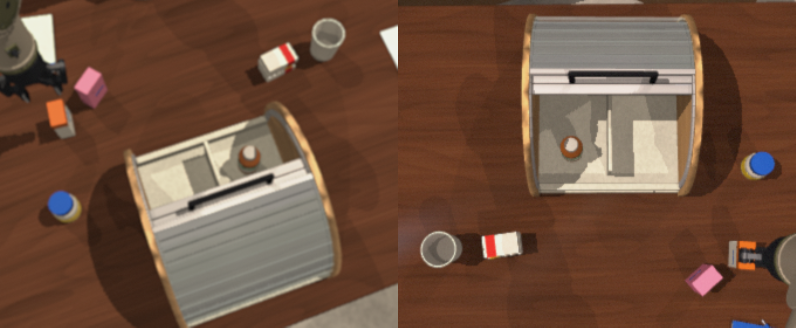

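The bottle stands upright in the left bay, and the open gripper is lined up over the carton (top view crop, about (750,258)). Descending on the carton.

Emit:
move_arm([
  [[-0.004,0,-0.08,0,0,0,-0.3],[0,0,-0.1,0,0,0,-0.3],[0,0,-0.1,0,0,0,-0.3],[0,0,-0.1,0,0,0,-0.3],[0,0,-0.1,0,0,0,-0.3],[0,0,-0.06,0,0,0,-0.3],[0,0,-0.028,0,0,0,-0.3],[0,0,0,0,0,0,-0.3],[0,0,0,0,0,0,0.7],[0,0,0,0,0,0,0.7],[0,0,0,0,0,0,0.7],[0,0,0,0,0,0,0.7],[0,0,0,0,0,0,0.7]],
], squeeze=20)

```text
t: 21.48
tcp_pos: [0.3649, -0.3089, 0.0394]
orientation: [0.999, -0.053, 0.001, 0.0]
contact_force: [-0.4, 0.4, 6.7]
finger_gap: 0.371
gripper_force: 21.6
```

Emit:
move_arm([
  [[0,0,0.06,0,0,0,0.7],[0,0,0.123,0,0,0,0.7],[0,0,0.123,0,0,0,0.7],[0,0,0.123,0,0,0,0.7],[0,0,0.123,0,0,0,0.7],[0,0,0.123,0,0,0,0.7],[0,0,0.123,0,0,0,0.7],[0.0706,0.0608,0,0,0,0.1614,0.7],[0.0706,0.0608,0,0,0,0.1614,0.7],[0.0706,0.0608,0,0,0,0.1614,0.7],[0.0706,0.0608,0,0,0,0.1614,0.7],[0.0706,0.0608,0,0,0,0.1614,0.7],[0.0706,0.0608,0,0,0,0.1614,0.7],[0.0706,0.0608,0,0,0,0.1614,0.7],[0.0706,0.0608,0,0,0,0.1614,0.7],[0.0706,0.0608,0,0,0,0.1614,0.7],[0.0706,0.0608,0,0,0,0.1614,0.7],[0.0706,0.0608,0,0,0,0.1614,0.7],[0.0706,0.0608,0,0,0,0.1614,0.7],[0.0706,0.0608,0,0,0,0.1614,0.7]],
])

```text
t: 23.98
tcp_pos: [0.5939, -0.1104, 0.2387]
orientation: [0.716, 0.698, -0.0, -0.0]
contact_force: [0.0, -0.2, -1.1]
finger_gap: 0.375
gripper_force: 20.8
```

Emit:
move_arm([
  [[0,0,0,0,0,0,0.7],[0,0,0,0,0,0,0.7]],
])

```text
t: 24.22
tcp_pos: [0.5932, -0.1115, 0.2383]
orientation: [0.718, 0.696, -0.0, -0.0]
contact_force: [-0.5, -0.2, -1.0]
finger_gap: 0.373
gripper_force: 20.9
```

Emit:
move_arm([
  [[0,0,-0.06,0,0,0,0.7],[0,0,-0.1,0,0,0,0.7],[0,0,-0.1,0,0,0,0.7],[0,0,-0.1,0,0,0,0.7],[0,0,-0.1,0,0,0,0.7],[0,0,-0.1,0,0,0,0.7],[0,0,-0.08,0,0,0,0.7],[0,0,-0.05,0,0,0,0.7],[0,0,-0.022,0,0,0,0.7],[0,0,-0.01,0,0,0,0.7],[0,0,-0.005,0,0,0,0.7],[0,0,-0.005,0,0,0,0.7],[0,0,0,0,0,0,0.7]],
])

```text
t: 25.85
tcp_pos: [0.5939, -0.1109, 0.0553]
orientation: [0.717, 0.697, 0.0, 0.0]
contact_force: [-0.3, 0.3, -0.4]
finger_gap: 0.376
gripper_force: 20.9
```

Emit:
move_arm([
  [[0,0,-0.003,0,0,0,0.7],[0,0,-0.002,0,0,0,0.7],[0,0,0,0,0,0,0.7]],
])

```text
t: 26.22
tcp_pos: [0.5939, -0.1109, 0.0545]
orientation: [0.717, 0.697, 0.0, 0.0]
contact_force: [-2.2, 0.9, 4.5]
finger_gap: 0.369
gripper_force: 21.6
```

Emit:
move_arm([
  [[0,0,0,0,0,0,-0.2],[0,0,0,0,0,0,-0.2],[0,0,0,0,0,0,-0.2],[0,0,0.03,0,0,0,-0.2],[0,0,0.08,0,0,0,-0.2],[0,0,0.13,0,0,0,-0.2],[0,0,0.13,0,0,0,-0.2],[0,0,0.13,0,0,0,-0.2],[0,0,0.13,0,0,0,-0.2],[0,0,0.13,0,0,0,-0.2],[0,0,0.13,0,0,0,0.3],[0,0,0.13,0,0,0,0.3],[0.0687,0.0513,0,0,0,0,0.3],[0.0687,0.0513,0,0,0,0,0.3],[0.0687,0.0513,0,0,0,0,0.3],[0.0687,0.0513,0,0,0,0,0.3],[0.0687,0.0513,0,0,0,0,0.3],[0.0687,0.0513,0,0,0,0,0.3],[0,0,0,0,0,0,0.3],[0,0,0,0,0,0,0.3]],
])

```text
t: 28.72
tcp_pos: [0.6965, -0.0344, 0.3091]
orientation: [0.717, 0.697, -0.0, 0.0]
contact_force: [0.0, -0.1, -0.2]
finger_gap: 0.352
gripper_force: 0.0
```

Run:
```python
from h import *
s=capture('scene');t=capture('top')
st=monitor.get_state();print(st['tcp_pos'],st['orientation'],st['finger_gap'])
a=cv2.resize(s[110:390,140:480],None,fx=1.17,fy=1.17);b=cv2.resize(t[100:380,140:480],None,fx=1.17,fy=1.17)
cv2.imwrite('pics/st4.png',np.hstack([a,b]))
```

```text
[ 0.69643554 -0.03486298  0.30934573] [ 7.17383655e-01  6.96678247e-01 -2.41957441e-06  3.33214083e-04] 0.3526776185783057
```

View pics/st4.png

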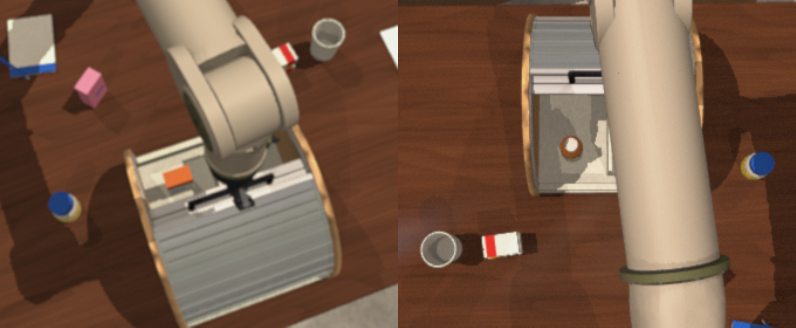

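The carton stands in the right bay with its broad face to the front, at crop (177,177) in the scene view, and the gripper is over the handle. Next: pinch it and compute the closing arc.

Emit:
move_arm([
  [[0,0,-0.06,0,0,0,0.34],[0,0,-0.06,0,0,0,0.34],[0,0,-0.06,0,0,0,0.34],[0,0,-0.06,0,0,0,0.34],[0,0,0,0,0,0,0.34],[0,0,0,0,0,0,1],[0,0,0,0,0,0,1],[0,0,0,0,0,0,1],[0,0,0,0,0,0,1]],
], squeeze=30)

```text
t: 29.95
tcp_pos: [0.6965, -0.0339, 0.2492]
orientation: [0.717, 0.697, -0.0, -0.0]
contact_force: [-5.1, -0.7, 1.9]
finger_gap: 0.126
gripper_force: 29.5
```

Run:
```python
import numpy as np
th=np.r_[np.linspace(1.59,.29,25),np.linspace(.29,.14,6)[1:]];x=-.22*np.cos(th);z=.22*np.sin(th)
for i,(a,b) in enumerate(zip(np.diff(x)/.25,np.diff(z)/.25)):print(f"[{a:.3f}, {-.029*a:.3f}, {b:.3f}, 0, 0, 0, 1],",end='\n' if i%10==9 else ' ')
print((x-x[0])[[10,20,24,29]].round(4),(z-z[0])[[10,20,24,29]].round(4))
```

```text
[-0.048, 0.001, -0.000, 0, 0, 0, 1], [-0.048, 0.001, -0.003, 0, 0, 0, 1], [-0.047, 0.001, -0.006, 0, 0, 0, 1], [-0.047, 0.001, -0.008, 0, 0, 0, 1], [-0.046, 0.001, -0.011, 0, 0, 0, 1], [-0.046, 0.001, -0.013, 0, 0, 0, 1], [-0.045, 0.001, -0.016, 0, 0, 0, 1], [-0.044, 0.001, -0.018, 0, 0, 0, 1], [-0.043, 0.001, -0.020, 0, 0, 0, 1], [-0.042, 0.001, -0.023, 0, 0, 0, 1],
[-0.041, 0.001, -0.025, 0, 0, 0, 1], [-0.039, 0.001, -0.027, 0, 0, 0, 1], [-0.038, 0.001, -0.029, 0, 0, 0, 1], [-0.036, 0.001, -0.031, 0, 0, 0, 1], [-0.034, 0.001, -0.033, 0, 0, 0, 1], [-0.033, 0.001, -0.035, 0, 0, 0, 1], [-0.031, 0.001, -0.037, 0, 0, 0, 1], [-0.029, 0.001, -0.038, 0, 0, 0, 1], [-0.026, 0.001, -0.040, 0, 0, 0, 1], [-0.024, 0.001, -0.041, 0, 0, 0, 1],
[-0.022, 0.001, -0.042, 0, 0, 0, 1], [-0.020, 0.001, -0.043, 0, 0, 0, 1], [-0.017, 0.001, -0.044, 0, 0, 0, 1], [-0.015, 0.000, -0.045, 0, 0, 0, 1], [-0.007, 0.000, -0.025, 0, 0, 0, 1], [-0.006, 0.000, -0.026, 0, 0, 0, 1], [-0.006, 0.000, -0.026, 0, 0, 0, 1], [-0.005, 0.000, -0.026, 0, 0, 0, 1], [-0.004, 0.000, -0.026, 0, 0, 0, 1], [-0.114  -0.1966 -0.215  -0.2221] [-0.0293 -0.1132 -0.157  -0.1893]
```

Emit:
move_arm([
  [[-0.03,0.001,0,0,0,0,1],[-0.048,0.001,-0.002,0,0,0,1],[-0.048,0.001,-0.005,0,0,0,1],[-0.047,0.001,-0.007,0,0,0,1],[-0.047,0.001,-0.009,0,0,0,1],[-0.046,0.001,-0.012,0,0,0,1],[-0.046,0.001,-0.014,0,0,0,1],[-0.045,0.001,-0.016,0,0,0,1],[-0.043,0.001,-0.019,0,0,0,1],[-0.042,0.001,-0.022,0,0,0,1],[-0.014,0.001,-0.011,0,0,0,1]],
])

```text
t: 31.32
tcp_pos: [0.5837, -0.0319, 0.2217]
orientation: [0.717, 0.697, 0.001, 0.002]
contact_force: [-1.6, -2.2, 13.0]
finger_gap: 0.131
gripper_force: 31.1
```

Emit:
move_arm([
  [[-0.041,0.001,-0.025,0,0,0,1],[-0.039,0.001,-0.027,0,0,0,1],[-0.038,0.001,-0.029,0,0,0,1],[-0.036,0.001,-0.031,0,0,0,1],[-0.034,0.001,-0.033,0,0,0,1],[-0.033,0.001,-0.035,0,0,0,1],[-0.031,0.001,-0.037,0,0,0,1],[-0.029,0.001,-0.038,0,0,0,1],[-0.026,0.001,-0.04,0,0,0,1],[-0.024,0.001,-0.041,0,0,0,1]],
])

```text
t: 32.58
tcp_pos: [0.5004, -0.03, 0.1357]
orientation: [0.717, 0.697, 0.0, 0.001]
contact_force: [2.1, -6.1, 2.3]
finger_gap: 0.13
gripper_force: 31.5
```

Emit:
move_arm([
  [[-0.022,0.001,-0.042,0,0,0,1],[-0.02,0.001,-0.043,0,0,0,1],[-0.017,0.001,-0.044,0,0,0,1],[-0.015,0,-0.045,0,0,0,1],[-0.007,0,-0.025,0,0,0,1],[-0.006,0,-0.026,0,0,0,1],[-0.006,0,-0.026,0,0,0,1],[-0.005,0,-0.02,0,0,0,1],[-0.002,0,-0.01,0,0,0,1],[0,0,0,0,0,0,1]],
])

```text
t: 33.83
tcp_pos: [0.4757, -0.0291, 0.0652]
orientation: [0.717, 0.697, 0.0, 0.001]
contact_force: [3.9, -5.6, -3.4]
finger_gap: 0.124
gripper_force: 31.7
```

Emit:
move_arm([
  [[-0.001,0,-0.007,0,0,0,1],[-0.001,0,-0.007,0,0,0,1],[-0.001,0,-0.007,0,0,0,1],[0,0,-0.006,0,0,0,1],[0,0,-0.006,0,0,0,1],[0,0,0,0,0,0,1]],
])

```text
t: 34.58
tcp_pos: [0.4746, -0.029, 0.0578]
orientation: [0.717, 0.697, -0.0, 0.001]
contact_force: [-1.9, -5.9, 9.3]
finger_gap: 0.127
gripper_force: 33.0
```

Emit:
move_arm([
  [[0,0,-0.006,0,0,0,1],[0,0,-0.006,0,0,0,1],[0,0,0,0,0,0,1]],
])

```text
t: 34.95
tcp_pos: [0.4747, -0.029, 0.0573]
orientation: [0.717, 0.697, -0.0, 0.002]
contact_force: [-16.5, -5.0, 43.1]
finger_gap: 0.125
gripper_force: 36.3
```

The force jumped while z held, so the cover is down on its stop. I'll relieve the load, release and rise.

Emit:
move_arm([
  [[0,0,0.01,0,0,0,1],[0,0,0,0,0,0,0.34],[0,0,0,0,0,0,0.34],[0,0,0,0,0,0,0.34],[0,0,0.04,0,0,0,0.34],[0,0,0.06,0,0,0,0.34],[0,0,0.06,0,0,0,0.34],[0,0,0.08,0,0,0,0.34],[0,0,0.1,0,0,0,0.34],[0,0,0.1,0,0,0,0.34],[0,0,0.1,0,0,0,0.34],[0,-0.15,0,0,0,0,0.34],[0,-0.2,0,0,0,0,0.34],[0,-0.2,0,0,0,0,0.34],[0,-0.2,0,0,0,0,0.34],[0,-0.2,0,0,0,0,0.34],[0,-0.2,0,0,0,0,0.34],[0,-0.1,0,0,0,0,0.34],[0,0,0,0,0,0,0.34]],
])

```text
t: 37.33
tcp_pos: [0.4734, -0.3429, 0.1922]
orientation: [0.718, 0.696, -0.0, 0.0]
contact_force: [-0.7, 0.8, 1.0]
finger_gap: 0.33
gripper_force: 0.0
```

Run:
```python
from h import *
s=capture('scene');t=capture('top')
st=monitor.get_state();print(st['t'],st['tcp_pos'],st['contact_force'],st['finger_gap'])
p=(.6935,-.035,-.029)
for n,im in(('scene',s),('top',t)):
    uv=proj(n,cab([hand(0,.075),hand(0,-.075)],p));print(n,uv.round(1).tolist())
    for u in uv.round().astype(int):cv2.circle(im,tuple(map(int,u)),1,(0,255,0),-1)
a=cv2.resize(s[110:390,140:480],None,fx=1.17,fy=1.17);b=cv2.resize(t[100:380,140:480],None,fx=1.17,fy=1.17)
cv2.imwrite('pics/st5.png',np.hstack([a,b]))
```

```text
37.425 [ 0.47464637 -0.33968209  0.19221475] [0.62688611 0.77632086 0.74355444] 0.3331132344007763
scene [[334.9, 201.4], [278.7, 219.1]]
top [[289.0, 273.9], [350.6, 274.4]]
```

View pics/st5.png

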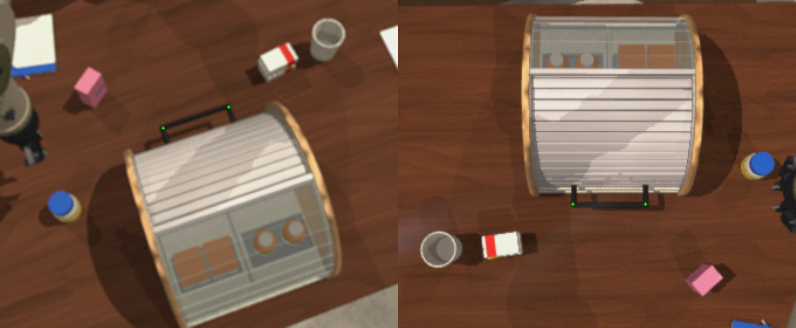

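The cover is shut, with the handle ends on the q=0 predictions at (335,201)/(279,219) and (289,274)/(351,274). The bystanders are where they were and the arm is clear. Handing in.

```bash
python3 -c "
from bench import ticket;print(ticket.sign_off())"
```

```text
the job is handed in; nothing more can be done
None
```

The cover was rolled fully up, the bottle stood in the left bay with the amber bottles and the carton in the right with its broad face to the front, and the cover was rolled fully shut; the job was handed in at about 37 s of the 72 s allowed, the one blemish a brief 43 N at the wrist as the fingers pressed the handle down onto its stop.

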